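# Load the sample carrier on the shaker

### The arm

A 7-joint arm with a two-finger parallel gripper is mounted at the origin on the work surface. World frame = base frame: x ahead of the robot, y to its left, z up, the work surface at z = 0. Lengths are in m, angles in rad, forces in N, time in s.
With the tool pointing down it reaches from about 0.425 to 0.95 m from the base axis. Payload 16.7 kg.
Tool frame: the origin (TCP) lies where the fingers leave the gripper's body, on its centre line; the fingertips stand 97 mm ahead of it and the grasp point (between the pads) lies 78 mm ahead of it (r.finger_overhang is the distance from the TCP to the fingertips, in m); z points along the fingers, y is the direction in which the jaws open and shut (so a half turn about z gives the same grasp; the last joint's range is limited). The gripper opens to 94 mm and grips with 3 to 60 N. Pads are 16 mm wide; open, the fingers measure 119 mm over their backs; the gripper's body (75 mm by 177 mm) begins 78 mm behind the grasp point.
Start: joints at [-1.367, 0.426, 0.074, 1.606, -0.034, 1.111, -0.067], TCP at [0.233, 0.633, 0.303] pointing down, gripper open.
Joint ranges: [-2.85, 2.85], [-0.5, 2.14], [-1.23, 1.37], [0.21, 2.46], [-1.02, 4.16], [0.16, 2.05], [-2.73, 2.73]. Speed limits (rad/s): [1.89, 1.89, 2.39, 2.39, 3.01, 3.01, 3.01].

### API

Orientations are given as a unit quaternion [w, x, y, z].
In Python, from station import r gives the robot as it stands. Calls block until the motion is done:
- r.move_to(position, orientation): joint-space move of the TCP to a pose.
- r.move_straight(position, attitude=None, rate=0.15, contact_N=None): straight line of the TCP; attitude=None keeps the orientation; rate is the mean speed in m/s. With contact_N (N) it stops when the force on the tool has changed by that much, and returns True; else False.
- r.goto_joints(angles): joint-space move.
- r.gripper_to(opening, strength=None): opening from 0.0 (shut) to 1.0 (fully open); strength is the grip in N (None keeps the last); returns when the fingers have stopped.
- r.pause(seconds).
- r.inverse_kinematics(position, orientation): joint angles nearest the present ones, or None.
- r.observe(): the state.
- r.capture(name): name is "side" or "top"; returns a dict with "img" (480x640x3 uint8, red, green, blue), "depth" (480x640 float32, m along the optical axis (not along the pixel's ray), 0 where there is no reading), "mtx" (3x3 intrinsics, pixels), "rvec" (rotation vector, rad) and "tvec" (3), from world to camera coordinates, as OpenCV has them. Camera axes: x right, y down, z forward; pixel columns grow to the right and rows downward; lengths in m; the calibration is good to about 2 mm. A picture is of the moment at which its call begins.
A pose or a line that the arm cannot do raises r.IKError and nothing moves.
- r.hand_in(): hands the job in, once; it reports no verdict.
Trained networks look in a picture, given as the dict that the camera call returned (one of the last four; its "shot" number tells which), for a name from the list of things; names that differ only in an ending like _2 or _b are one class to them, and where a whole thing is asked for, a point or a joint stands for the part that bears it (a point fixed in the world has none). Each returns a list of dicts, best first, with "confidence" (0 to 1); they miss things now and then, are a little off and sometimes report something else, mostly with a low value. They report only what shows in the picture. A call takes as long as a camera call.
- r.trace(name, picture): "pixels" (480x640 bool, what is visible of it) and "point" ([column, row] in pixels, amid what is visible of it).
The state is a dict: "time": time; "qpos": joint angles; "dq": joint speeds; "joint_torque": joint torques, N m; "ee_pos": TCP position; "orientation": TCP orientation; "ft_force": force on the tool from outside, world axes, zero at the start; "ft_torque": the same for the moment, N m; "finger_gap": opening from 0.0 (shut) to 1.0 (fully open).
Only numpy, scipy, OpenCV 4.12 (cv2) and the standard library are available. Lean on these libraries where they do the work, as an engineer would, in place of code of your own. Each camera call takes 0.05 s, during which the arm holds its last target.

### The job

Two like metal carriers stand on the laboratory bench: take the one that holds the two sample jars, not the empty one, by its handle. Carry it level, so that both jars stay standing in it, and set it down gently on the plate of the shaker, flat inside the raised rim, then let go.

Things in the scene. Friction and masses are not known exactly. Their poses are not given: they have to be found in the camera images.
- carrier: To move: open aluminium tray 110 (x) by 180 (y) mm, walls 22 mm high, floor 4 mm, 0.3 kg, balanced. Origin: centre of underside, z up. Handle to grip at its middle: bar along y, 76 long, 14 wide (x), 14 high, middle 105 mm above the origin, on 8 mm posts at y = +/-30 mm. Alike after half a turn. An empty twin, 112 mm high, may stand on the way to the shaker; other things on the way are lower.
- jar_a: Closed round amber jar with a white cap, 34 mm across, 50 mm high, 40 g, standing loose on the carrier's floor beyond the handle on its +y side. Origin: centre of its underside, z up.
- jar_b: The like jar standing loose on the carrier's floor on the -y side. Origin: centre of its underside, z up.
- shaker: Low grey machine fixed to the bench, with two knobs and a display on its lower -x side and a flat aluminium plate on top. Origin: on the bench under the plate's middle, z up. The plate's upper face is 58 mm above it; inside the rim it is 150 (x) by 220 (y) mm: 20 mm to spare all round the carrier, long side along long side. Rim 5 mm wide, 6 mm high.

How it is judged:
On the way:
1. the carrier is lifted off the bench, level, with both jars standing in it (height (world z) of carrier above 0.03 m and angle between carrier's own z axis and vertical below 0.175 rad and z of each of jar_a, jar_b in the frame of carrier below 0.012 m and distance between each of jar_a, jar_b and carrier below 0.085 m), for 0.2 s.
At the end, for the whole second after the job is handed in: The carrier lies flat on the shaker plate inside its rim (underside within 4 mm of the plate, 3.5 degrees of level, centres within 32 mm, long sides within 20 degrees, either way round); both jars stand upright (within 8.5 degrees) on its floor; all at rest (z of carrier in the frame of shaker between 0.054 and 0.062 m and horizontal distance between carrier and shaker below 0.032 m and angle between the y axis of carrier and the y axis of shaker, either way round below 0.35 rad and angle between carrier's own z axis and vertical below 0.06 rad and angle between each of jar_a, jar_b's own z axis and vertical below 0.15 rad and z of each of jar_a, jar_b in the frame of carrier below 0.012 m and distance between each of jar_a, jar_b and carrier below 0.085 m and linear speed of each of carrier, jar_a, jar_b below 0.02 m/s); the robot touches nothing.
It fails at once if the carrier is tipped more than 17 degrees from level (angle between carrier's own z axis and vertical above 0.3 rad).
It fails at once if a jar tips over (more than 23 degrees from upright) (angle between any of jar_a, jar_b's own z axis and vertical above 0.4 rad).
It fails at once if the carrier is dropped or slammed: it strikes the shaker with more than 60 N (contact force between carrier and shaker above 60 N).
It also fails if it takes over 48 s, if anything falls off the work surface, if the arm or the gripper's body presses on something with over 40 N, if the wrist force passes 120 N, or if a joint passes its speed limit or range.

## Working session

There is one attempt and no reset: what is moved stays moved. The work goes in short steps, each a Python script; the robot and the scene stay as the last script left them, time stands still between calls to the robot, and variables do not carry over. Pictures are saved under pics/ and viewed, and the job is handed in when it is done.

```bash
ls; mkdir -p pics
python3 - <<'E'
from station import r
import cv2,numpy as np,pickle
o=r.observe();print(o['time'],o['ee_pos'],o['orientation'],o['finger_gap'])
P={}
for n in("top","side"):
    p=r.capture(n);P[n]=p
    out=p['img'][:,:,::-1].copy()
    for name,c in(("carrier",(0,0,255)),("jar_a",(0,255,0)),("shaker",(255,0,0))):
        t=r.trace(name,p); p['t_'+name]=t
        for d in t:
            print(n,name,round(d['confidence'],2),d['point'],d['pixels'].sum())
            cs,_=cv2.findContours(d['pixels'].astype('uint8'),0,2);cv2.drawContours(out,cs,-1,c,1)
    cv2.imwrite(f"pics/{n}0.png",np.hstack([out]))
    cv2.imwrite(f"pics/{n}0raw.png",p['img'][:,:,::-1])
pickle.dump(P,open('P.pkl','wb'))
E
```

```text
pics
0.0 [0.23314788 0.63314779 0.3019977 ] [-6.73269140e-05  1.75513279e-01  9.84476883e-01 -5.91922446e-04] 0.998270060502967
top carrier 0.9 [499.9, 244.5] 4330
top jar_a 0.72 [532.4, 247.8] 363
top jar_a 0.52 [472.7, 243.9] 308
top shaker 0.95 [308.4, 208.0] 11933
side carrier 0.88 [456.8, 370.9] 6208
side carrier 0.42 [348.1, 240.9] 7261
side jar_a 0.9 [425.0, 339.8] 589
side jar_a 0.78 [478.8, 387.1] 699
side shaker 0.72 [349.2, 238.0] 7108
```

View pics/top0.png

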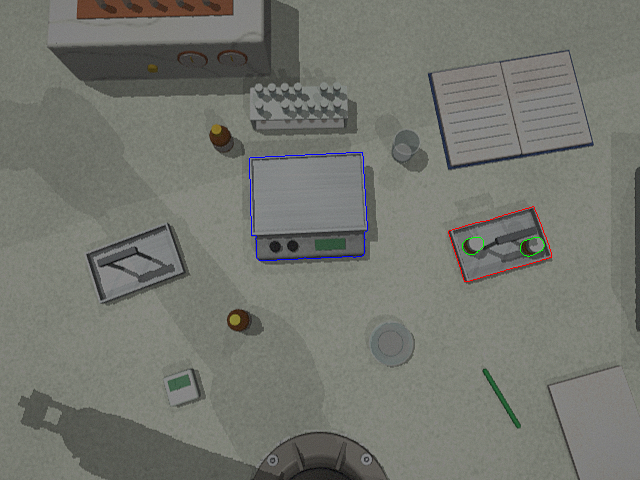

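View pics/side0.png

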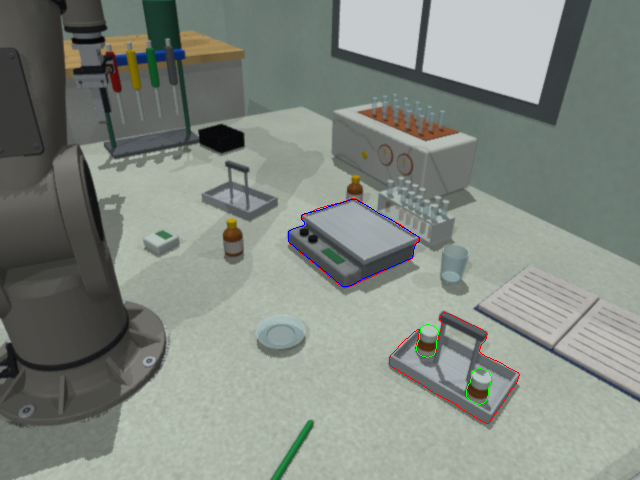

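The jar carrier is on the right, at top px (500,245). The empty twin is at (137,262) and the shaker plate at (308,195). Next I'll get poses from depth.

```bash
cat > h.py <<'E'
import numpy as np,cv2
def cloud(p):
    R,_=cv2.Rodrigues(np.array(p['rvec'],float)); t=np.array(p['tvec'],float).ravel()
    v,u=np.mgrid[:480,:640]; d=p['depth']; K=np.array(p['mtx'])
    X=np.stack([(u-K[0,2])/K[0,0]*d,(v-K[1,2])/K[1,1]*d,d],-1)
    W=(X-t)@R; W[d==0]=np.nan
    return W
def rect(pts):
    c,s,a=cv2.minAreaRect(pts[:,:2].astype('float32')*1000)
    b=cv2.boxPoints((c,s,a)); e=b[1]-b[0] if np.linalg.norm(b[1]-b[0])>np.linalg.norm(b[2]-b[1]) else b[2]-b[1]
    return np.round(c,1),np.round(s,1),round(float(np.degrees(np.arctan2(e[1],e[0]))),1)
E
python3 - <<'E'
import pickle,numpy as np
from h import *
P=pickle.load(open('P.pkl','rb'))
for n in P:
    p=P[n];W=cloud(p)
    print(n,'cam',np.round(-cv2.Rodrigues(p['rvec'])[0].T@p['tvec'].ravel(),3))
    m=p['t_carrier'][0]['pixels'];w=W[m];w=w[~np.isnan(w[:,0])]
    print('hist',np.histogram(w[:,2],np.arange(-.005,.12,.005))[0])
    q=w[(w[:,2]>.012)&(w[:,2]<.026)];print('rim',rect(q))
    q=w[(w[:,2]<.026)];print('all low',rect(q))
    q=w[(w[:,2]>.098)];print('bar',rect(q),len(q),np.median(q[:,2]))
    m=p['t_shaker'][0]['pixels'];w=W[m];w=w[~np.isnan(w[:,0])]
    print('hist',np.histogram(w[:,2],np.arange(0,.08,.004))[0])
    q=w[(w[:,2]>.052)&(w[:,2]<.07)];print('plate',rect(q),np.median(q[:,2]))
    for d in p['t_jar_a']:
        w=W[d['pixels']];w=w[w[:,2]>.045];print('jar',np.round(np.nanmean(w,0),3),np.nanmax(w[:,2]))
    # everything high
    if n=='top':
        m=(W[...,2]>.09)
        k,l,st,ce=cv2.connectedComponentsWithStats(m.astype('uint8'))
        for i in range(1,k):
            if st[i,4]>30: print('high',ce[i],st[i,4],np.nanmean(W[l==i],0).round(3),np.nanmax(W[l==i][:,2]).round(3))
E
```

```text
top cam [ 0.337 -0.009  1.097]
hist [  73 2069  959  111  194  473   41    5    4    5    4   16    8    2
    3    4    4    4    3    0    0   14   58  243]
rim (array([ 504.8, -374. ]), array([110.3, 182. ]), -75.0)
all low (array([ 507.5, -379.4]), array([113.8, 193.9]), -75.1)
bar (array([ 504.6, -374.3]), array([14.1, 76.7]), -74.8) 328 0.11155703315340779
hist [   3    0    4   25   24   32   23   34  143 1013 1125  137  145 1112
 5621 1910  489   30    0]
plate (array([591.1,  14.1]), array([193.2, 230.4]), -88.2) 0.058459974825143854
jar [ 0.495 -0.431  0.053] 0.05836174419210052
jar [ 0.5   -0.314  0.053] 0.059210518512486814
high [157.54800645  30.73600117] 13644 [0.911 0.297 0.149] 0.189
high [284.5         87.15517241] 58 [0.816 0.056 0.094] 0.099
high [297.46428571  86.76785714] 56 [0.816 0.03  0.094] 0.097
high [323.51785714  86.19642857] 56 [ 0.816 -0.022  0.094] 0.098
high [336.54545455  85.69090909] 55 [ 0.816 -0.048  0.094] 0.099
high [258.53703704  87.64814815] 54 [0.816 0.108 0.094] 0.098
high [271.35849057  87.43396226] 53 [0.816 0.082 0.094] 0.098
high [337.105
[... 503 characters left out ...]
.36516854 477.07303371] 178 [ 0.081 -0.     0.106] 0.127
side cam [ 0.    -0.712  0.609]
hist [ 111 2644  730  504  548  711   22   15   25   28   30   40   26   22
   24   26   24   26   26   20   33  124  138  282]
rim (array([ 506.1, -375.5]), array([115.4, 181.4]), -75.1)
all low (array([ 544.9, -359.6]), array([198.4, 192.9]), 14.6)
bar (array([ 506.1, -376.9]), array([16.7, 75.2]), -75.9) 569 0.10997839813581284
hist [  17   20   98  188  183  182  188  195  252  835  577  130  112  392
 2998  549  146    0    0]
plate (array([608.6,  12.4]), array([165.8, 234.8]), -88.8) 0.05777460413277767
jar [ 0.5   -0.321  0.052] 0.056756415085854724
jar [ 0.495 -0.436  0.052] 0.056179358654669956
```

Run:
```python
import pickle,numpy as np
from h import *
P=pickle.load(open('P.pkl','rb'))
for n in P:
    p=P[n];W=cloud(p)
    z=W[...,2]
    m=(p['t_shaker'][0]['pixels']&(z>.054)&(z<.069)).astype('uint8')
    m=cv2.morphologyEx(m,cv2.MORPH_OPEN,np.ones((7,7)))
    k,l,st,ce=cv2.connectedComponentsWithStats(m); i=1+st[1:,4].argmax()
    print(n,rect(W[l==i]),len(W[l==i]),'mean',W[l==i].mean(0))
    m=(p['t_shaker'][0]['pixels']&(z>.061)&(z<.069)); print('rim',rect(W[m]))
    p1=p['img'][140:270,230:380] if n=='top' else p['img'][190:300,270:430]
    cv2.imwrite(f'pics/sh_{n}.png',cv2.resize(p1[:,:,::-1],None,fx=4,fy=4))
```

```text
top (array([606.5,  14.6]), array([161.4, 230.2]), -88.3) 8103 mean [0.60660444 0.01599341 0.058717  ]
rim (array([606.4,  14.8]), array([161.3, 230.3]), -88.3)
side (array([608.5,  12.2]), array([165. , 233.2]), -88.3) 3895 mean [0.60666607 0.00545413 0.05835713]
rim (array([608.6,  12.2]), array([165.1, 233. ]), -88.2)
```

View pics/sh_top.png

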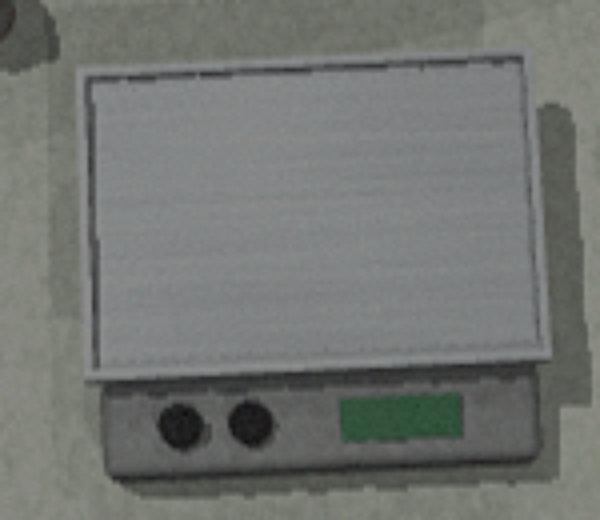

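```bash
cat >> h.py <<'E'
def quat(yang_deg): # tool down, tool y axis at angle
    ph=np.radians((yang_deg+90)/2); return [0.,float(np.cos(ph)),float(np.sin(ph)),0.]
E
python3 - <<'E'
from station import r
import numpy as np
from h import *
for off in(0,180,-180):
    qa=r.inverse_kinematics([.505,-.3745,.30],quat(15+off));qb=r.inverse_kinematics([.607,.014,.33],quat(1.7+off))
    print(off,None if qa is None else np.round(qa,2),None if qb is None else np.round(qb,2))
E
```

```text
0 [-0.07  0.46  0.83  1.75 -0.37  1.1   1.14] [-0.7   0.36  0.74  1.76 -0.26  1.12  0.15]
180 [-0.27  0.65  1.21  1.76 -0.65  1.2  -1.75] [-0.97  0.56  1.22  1.78 -0.56  1.21 -2.71]
-180 [-0.27  0.65  1.21  1.76 -0.65  1.2  -1.75] [-0.97  0.56  1.22  1.78 -0.56  1.21 -2.71]
```

Run:
```python
from station import r
import numpy as np,cv2
from h import *
r.move_to([.505,-.3745,.30],quat(15))
print('contact',r.move_straight([.505,-.3745,.184],rate=.12,contact_N=6))
o=r.observe();print(o['time'],o['ee_pos'],o['ft_force'],np.round(o['qpos'],2))
for n in("side","top"):
    p=r.capture(n);cv2.imwrite(f'pics/g_{n}.png',p['img'][:,:,::-1])
```

```text
contact False
5.15 [ 0.50523832 -0.37478531  0.18471334] [-0.55573017  0.24562198 -0.1400141 ] [ 0.    0.58  0.73  1.85 -0.49  0.9   1.23]
```

View pics/g_side.png

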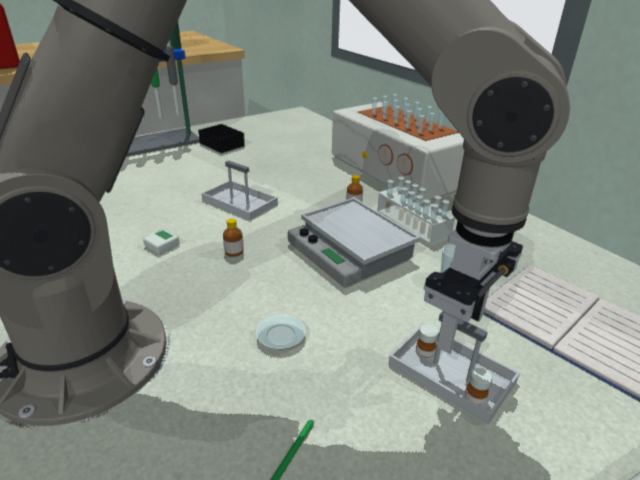

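The fingers straddle the handle at about px (460,330), and both jars are still standing. I'll grip and lift a little.

Run:
```python
from station import r
import numpy as np,cv2
from h import *
r.gripper_to(0.0,strength=15); o=r.observe();print(o['finger_gap'],o['ft_force'])
r.gripper_to(0.0,strength=45)
o=r.observe();print(o['time'],o['finger_gap'],o['ft_force'])
e=o['ee_pos']
r.move_straight([e[0],e[1],.184+.05],rate=.05); r.pause(.3)
o=r.observe();print(o['time'],o['ee_pos'],o['ft_force'],o['ft_torque'],o['finger_gap'])
for n in("side","top"):
    p=r.capture(n);cv2.imwrite(f'pics/l_{n}.png',p['img'][:,:,::-1])
```

```text
0.1473404556220132 [ 0.21183789  0.78475323 -1.96348058]
6.6667 0.14864647515892987 [ 0.91638768 -0.04445977 -1.88369696]
8.1167 [ 0.50493522 -0.37444597  0.2338692 ] [ 0.09684549 -0.20828332 -4.09214443] [-0.07976128  0.01427063  0.06352076] 0.14432237725262537
```

View pics/l_side.png

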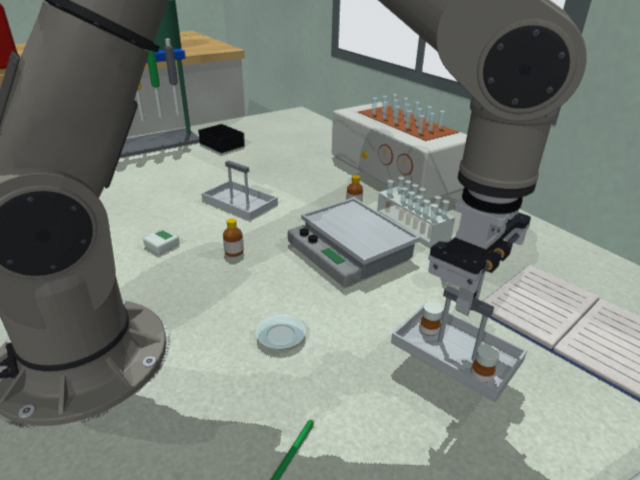

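The carrier is lifted and level with both jars standing (carrier around px (460,345)). Next I'll carry it to just above the plate.

Run:
```python
from station import r
import numpy as np,cv2
from h import *
r.move_straight([.505,-.3745,.335],rate=.08)
r.move_straight([.607,.014,.335],attitude=quat(1.7),rate=.08)
r.move_straight([.607,.014,.272],rate=.07); r.pause(.3)
o=r.observe();print(o['time'],o['ee_pos'],o['ft_force'],o['ft_torque'],o['finger_gap'])
for n in("side","top"):
    p=r.capture(n);cv2.imwrite(f'pics/c_{n}.png',p['img'][:,:,::-1])
    W=cloud(p)
    for d in r.trace("carrier",p):
        w=W[d['pixels']];z=w[:,2]; print(n,d['confidence'],d['point'],len(w),[rect(w[(z>a)&(z<b)]) for a,b in((.095,.122),(.17,.205)) if ((z>a)&(z<b)).sum()>20])
```

```text
16.1583 [0.60705734 0.01403321 0.27218336] [-0.53117282  0.0547355  -4.16929428] [-0.05423259  0.10433215 -0.03624722] 0.14752340159969998
side 0.84 [362.9, 211.8] 2513 [(array([608.1,  11.2]), array([114.6, 183.5]), -88.4), (array([602.6,  10.4]), array([17.2, 78.3]), -79.2)]
top 0.78 [342.6, 184.2] 1437 [(array([607.3, -33.5]), array([111.2,  85.1]), 1.8), (array([605.5, -20.6]), array([ 5.2, 12.2]), -0.9)]
```

View pics/c_side.png

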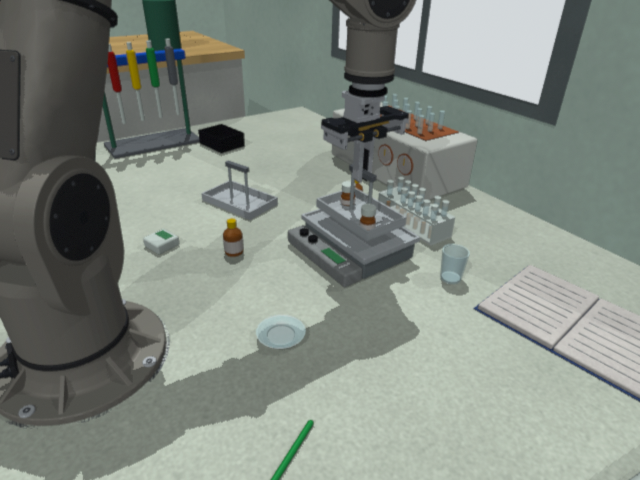

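View pics/c_top.png

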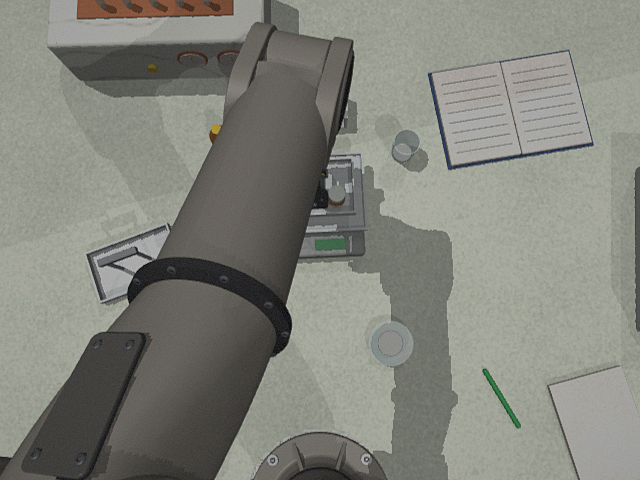

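The carrier is centred over the plate: its rim is at (608,11) and the plate at (608.5,12), both in the side view. Both jars are standing at px (347,195) and (368,215). Lowering until contact.

Run:
```python
from station import r
import numpy as np,cv2
from h import *
print(r.move_straight([.607,.014,.248],rate=.03,contact_N=2.5)); print(r.observe()['ee_pos'])
print(r.move_straight([.607,.014,.236],rate=.012,contact_N=2.5))
o=r.observe();print(o['time'],o['ee_pos'],o['ft_force'],o['ft_torque'],o['finger_gap'])
p=r.capture('side');cv2.imwrite('pics/d_side.png',cv2.resize(p['img'][120:300,260:460,::-1],None,fx=3,fy=3))
```

```text
False
[0.60708757 0.01393592 0.2481627 ]
True
17.9167 [0.6073332  0.01402573 0.24165446] [ 3.0773283  -0.13894017  4.60244256] [-0.05432783 -0.43067869  0.01092662] 0.14649252980012112
```

View pics/d_side.png

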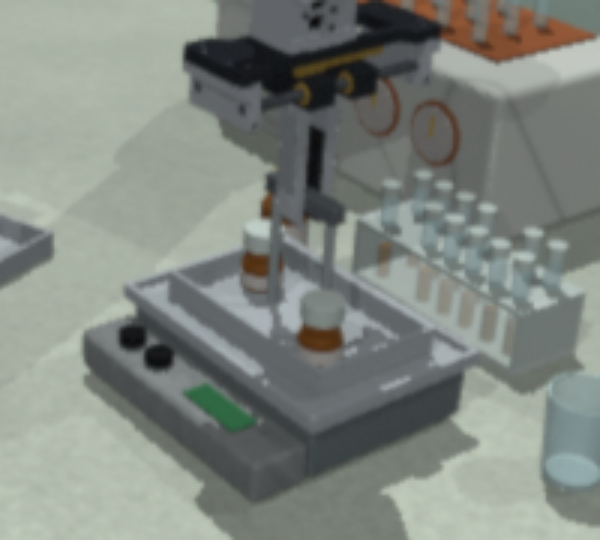

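It touched down at the expected height, inside the rim. I'll release and retreat.

Run:
```python
from station import r
import numpy as np,cv2
from h import *
r.gripper_to(0.147,strength=8)
r.gripper_to(0.25); r.gripper_to(0.7)
o=r.observe();print(o['time'],o['finger_gap'],o['ft_force'])
e=o['ee_pos']
r.move_straight([e[0],e[1],.38],rate=.08)
r.move_to([.45,.40,.38],quat(40)); r.pause(.3)
print(r.observe()['time'])
for n in('side','top'):
    p=r.capture(n);W=cloud(p)
    cv2.imwrite(f'pics/e_{n}.png',p['img'][:,:,::-1])
    for d in r.trace("carrier",p):
        w=W[d['pixels']];z=w[:,2]; print(n,'carrier',round(d['confidence'],2),d['point'],[rect(w[(z>a)&(z<b)]) for a,b in((.072,.084),(.155,.18)) if ((z>a)&(z<b)).sum()>20], np.median(z[z>.15]) if (z>.15).any() else 0)
    for d in r.trace("jar_a",p):
        w=W[d['pixels']];w=w[w[:,2]>.1];print('jar',round(d['confidence'],2),d['point'],w.mean(0).round(3),w[:,2].max() if len(w) else 0)
```

```text
19.3833 0.6998659061670264 [-0.00611618  0.04488576  0.42992744]
23.1083
side carrier 0.69 [360.4, 224.7] [(array([608.1,  10.6]), array([114. , 183.8]), -88.1), (array([605.1,   9. ]), array([14.4, 73.2]), -85.0)] 0.16581506302911408
jar 0.6 [367.2, 227.7] [ 0.582 -0.047  0.109] 0.1128949196876517
jar 0.5 [344.4, 205.9] [0.609 0.065 0.108] 0.11367539765793833
jar 0.77 [277.8, 185.4] [0.614 0.071 0.112] 0.15967396168530665
jar 0.56 [335.9, 203.1] [ 0.582 -0.04   0.112] 0.11701651877091286
```

View pics/e_side.png

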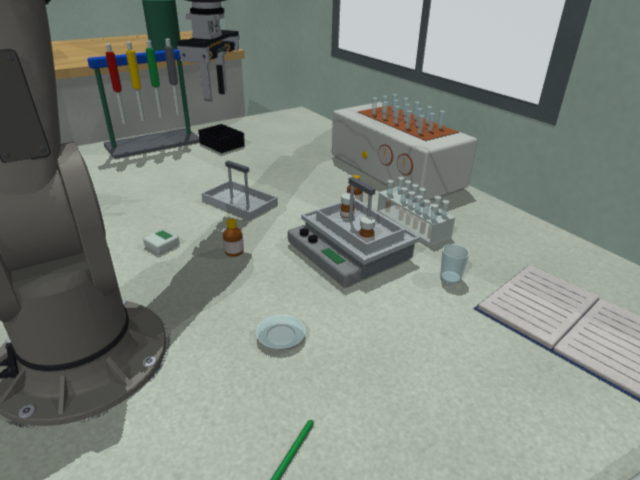

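View pics/e_top.png

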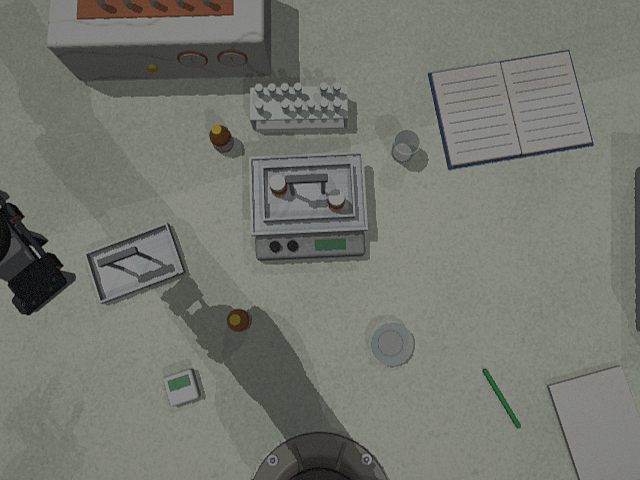

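The carrier sits inside the rim at top px (308,192), with jar caps at (278,184) and (336,201). The arm is well clear.

Run:
```python
from station import r
r.hand_in(); print(r.observe()['time'])
```

```text
the job is handed in; nothing more can be done
the job is handed in; nothing more can be done
```

I gripped the carrier with the two jars by its handle and carried it level to the shaker. I lowered it onto the plate until it touched (about 4.6 N on the wrist), let go, moved the arm away and handed in. The clock read about 23 s at the last reading, against the 48 s limit.

- **Position:** in the last side view, the carrier's centre is about 2 mm from the plate's centre. Its long side is within about 0.2° of the plate's.
- **Carrier inside the rim:** both views show it lying flat inside the rim. It touched down at the height expected for the plate.
- **Jars:** both still stand in the carrier, with caps at about z = 0.11 m, which fits a 50 mm jar on the carrier's floor.
- **Arm:** well clear of everything.

**Checks that disagreed or failed:**
- The final top picture gave no carrier detection, so I judged that view by eye.
- The side view measured the handle's top a few millimetres below the expected 170 mm. It also read about 2 mm low before the move, so I put this down to the depth reading.
- `hand_in` gives no verdict, so I don't know the judged result.

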